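# Nip up the work lamp's lens ring with the two-pin spanner

### The job

The brass ring that holds the lens in the green work lamp is loose. Take the red-handled two-pin spanner from its wooden stand, fit its pins into the ring's two holes, and turn the ring clockwise until it is fully home and snugly nipped up against its stop, without ever forcing the spanner. Then put the spanner back upright in its stand, pins down in the stand's holes, let go of it, and leave the other things on the counter alone.

Things in the scene. Friction and masses are not known exactly. Their poses are not given: they have to be found in the camera images.
- lamp: Work lamp lying face up: round green housing 100 mm across, rim 62 mm above the counter, bolted to a fixed plywood board 150 mm square and 15 mm thick. Origin: centre of the board's underside, on the lamp's axis; z up. Inside the rim is a round recess 84 mm across; the brass ring lies 8 mm down in it.
- lamp_face (a point): On the lamp's axis at the height of the brass ring's flat top face (54 mm above the counter); axes as the lamp's; it does not turn with the ring. The ring is 47 mm inside and 81 mm outside diameter and has two blind holes, 11 x 11 mm, 10 mm deep, opposite each other, centred 32 mm from the axis. The ring sits on a springy gasket: pressed, it gives about 1 mm per 4 N, 3 mm at most.
- lamp_rim (a point): On the lamp's axis at rim height, 62 mm above the counter; axes as the lamp's. The line through the ring's two holes lies at angle phi minus ring (rad, anticlockwise from above, from this x axis), where ring is the joint's value and phi a fixed angle of this lamp's thread that no reading tells, anywhere from -0.35 to 0.35: see or feel where the holes are.
- ring (a joint): How far the brass ring is screwed in, rad: grows as it turns clockwise seen from above; starts at 0 to 0.35, fully home against a hard stop at 1.0. It drags with about 0.12 N m, stays where it is left, and does not rise or sink as it turns. Snug means about 0.5 N m on the spanner (0.3 to 0.9) with its pins well down in the holes; 1 N m, or 25 N of pressing, is forcing it.
- pinspanner_grip (a point): Centre of the two-pin spanner's red T-grip, an upright block 60 mm (x) x 14 mm (y) x 34 mm (z), to be pinched across its 14 mm from above. z up; the same after a half turn. Below it a 16 mm round stem (26 mm showing), then a steel crossbar 74 (x) x 20 (y) x 10 mm, its underside 53 mm below this point. About 0.2 kg.
- pinspanner_tips (a point): Midway between the tips of the same spanner's two round steel pins, 67 mm below the middle of the grip; same axes. The pins are 5 mm thick, 32 mm either side of the axis along x, and stand out 14 mm below the crossbar.
- stand_top (a point): Middle of the top of the spanner's fixed wooden stand, a block 100 (x) x 50 mm (y), top 40 mm above the counter, on a dark foot 140 x 90 x 8 mm. Two square holes 14 x 14 mm, 30 mm deep, 32 mm either side along x take the pins loosely; the crossbar rests on the block's top, so the pin tips are then 14 mm below this point.
- wrench: steel combination spanner, 190 mm long, lying flat; bystander; origin on its underside
- tile: white ceramic tile 100 x 100 x 8 mm lying flat; bystander; origin on its underside
- mallet: black rubber mallet, wooden handle, about 320 mm long and 60 mm high, lying; bystander; origin on its underside
- jar: clear glass jar with a few screws, 80 mm across, 100 mm high, standing; bystander; origin on its underside
- drill: orange-handled hand drill lying on its side, about 265 mm x 210 mm, 45 mm high; bystander; origin on its underside
Mind the look-alikes: they are no part of the job. Of the things that look like the part that bears pinspanner_grip, the largest one is meant. Of the things that look like the part that bears stand_top, take the one that is nearest to the robot's base at the start.

How it is judged:
By the outcome, as a careful person would: the job done as asked, in the order asked, and still so for the second after the job is handed in, with the robot touching nothing.
It also fails if it takes over 72 s, if anything falls off the work surface, if the arm or the gripper's body presses on something with over 40 N, if the wrist force passes 120 N, or if a joint passes its speed limit or range.

### The arm

A 6-joint arm with a two-finger parallel gripper is mounted at the origin on the work surface. World frame = base frame: x ahead of the robot, y to its left, z up, the work surface at z = 0. Lengths are in m, angles in rad, forces in N, time in s.
With the tool pointing down it reaches from about 0.3 to 0.775 m from the base axis. Payload 14.6 kg.
Tool frame: the origin (TCP) lies at the very end of the fingers, on their centre line; the grasp point (between the pads) lies 19 mm behind it; y points along the fingers, x is the direction in which the jaws open and shut, and the axes are right-handed (so a half turn about y gives the same grasp; the last joint's range is limited). The gripper opens to 94 mm and grips with 3 to 60 N. Pads are 16 mm wide; open, the fingers measure 119 mm over their backs; the gripper's body (75 mm by 177 mm) begins 78 mm behind the grasp point.
Start: joints at [-1.391, 0.3, 1.521, -0, 1.321, -0.067], TCP at [0.134, -0.533, 0.18] pointing down, gripper open.
Joint ranges: [-3.03, 3.03], [-0.79, 2.21], [0.23, 2.52], [-1.04, 4.18], [0, 3.07], [-2.55, 2.55]. Speed limits (rad/s): [2.22, 2.22, 2.57, 3.14, 3.14, 3.14].

### API

Orientations are given as [roll, pitch, yaw] about the fixed x, y, z axes, in that order (R = Rz(yaw) Ry(pitch) Rx(roll)).
In Python, from station import * gives the robot as it stands.
- The arm moves only by the tool send_rows, never from a script. Its argument "series" is text: rows parted by semicolons, each of 7 numbers parted by spaces: the turn, a rotation vector about the tool's x, y, z in units of 5 degrees (1.0 is 5 degrees), then the shift along the tool's x, y, z in cm, then the opening, from -1 (shut) to 1 (fully open). A call has exactly 10 rows; each row is the pose to reach, as a shift and turn from the pose commanded when the call began, along the tool's axes at that moment; what a row does not reach only later rows make up. A row lasts 1/12 s, in which the tool goes at most 41.7 mm and 7.16 degrees, less where a joint would pass 70% of its speed; a pose out of reach is approached as far as the arm can. A call with a gripper value outside its range is refused whole. The fingers move at their own pace and stop on an object; "newtons" is the grip in N (left out, the last holds). Time passes only in rows, so rows that repeat a pose let the fingers close, or fill a call up. It gives the time, the measured TCP pose, the force and the opening at its end, in the units of the state.
- get_obs(): the state, without advancing time (a new reading comes with each control period).
- camera(name): name is "scene" or "top" or "wrist"; returns the picture (384x512x3 uint8, red, green, blue); there is no depth.
- camera_info(name): a dict with "K" (3x3 intrinsics, pixels), "R" (3x3) and "t" (3): a world point X has camera coordinates R X + t; the wrist camera has in their place "mount" (4x4, takes a point from camera to tool coordinates, whose origin is the TCP and whose axes are the tool frame's). Camera axes: x right, y down, z forward; pixel columns grow to the right and rows downward; lengths in m; the calibration is good to about 2 mm. The wrist camera is an equidistant fisheye: a pixel r from the principal point sees the ray r / f radians off the axis. A picture is of the moment at which its call begins: read the wrist's pose just before it. camera_info takes no time and is no camera call.
- hand_in(): hands the job in, once; it reports no verdict.
The state is a dict: "time_s": time; "qpos": joint angles; "joint_vel": joint speeds; "tau": joint torques, N m; "ee_pos": TCP position; "eef_rot": TCP orientation; "force": force on the tool from outside, world axes, zero at the start; "moment": the same for the moment, N m; "grip_width": finger opening in m.
Only numpy, scipy, OpenCV 4.12 (cv2) and the standard library are available. Lean on these libraries where they do the work, as an engineer would, in place of code of your own. Each camera call takes 0.05 s, during which the arm holds its last target. There are 200 camera calls.

## Working session

There is one attempt and no reset: what is moved stays moved. The work goes in short steps, Python scripts to look and compute and a tool call to move; the robot and the scene stay as the last step left them, time stands still between calls to the robot, and variables do not carry over. Pictures are saved under pics/ and viewed, on a budget of 10 in all, crops included, one or two more only if the job needs it, and the job is handed in when it is done.

Besides the shell and the picture viewer there is one more tool, called after "Emit:" as name(argument=value, ...), one argument or row to a line, values as JSON. send_rows: Moves the arm, as the interface text tells. Its arguments: {"type":"object","properties":{"series":{"type":"string"},"newtons":{"type":"number"}},"required":["series"]}

```bash
mkdir -p pics; ls; python3 - <<'E'
from station import *
import cv2,numpy as np
o=get_obs();print(o)
for n in("scene","top","wrist"):
    im=camera(n);cv2.imwrite(f"pics/{n}0.png",im[:,:,::-1]);print(n,camera_info(n))
a=cv2.imread("pics/scene0.png");b=cv2.imread("pics/top0.png")
E
```

```text
pics
{'time_s': 0.0, 'qpos': array([-1.39057430e+00,  3.00485931e-01,  1.52162486e+00,  1.05875546e-05,
        1.32070072e+00, -6.65935361e-02]), 'joint_vel': array([ 0.0007812 ,  0.00096336, -0.00102995,  0.00176296,  0.0003823 ,
        0.00147319]), 'tau': array([ 4.82983596e-04, -5.31805015e+01, -3.52736735e+01,  7.08830310e-02,
        2.44265457e-02, -9.55525502e-05]), 'ee_pos': array([ 0.13432189, -0.53302334,  0.1795597 ]), 'eef_rot': array([-1.57070499e+00,  1.21547729e-03, -1.32398334e+00]), 'force': array([ 0.30978203, -0.22089012, -0.29038299]), 'moment': array([-0.0027328 ,  0.0404836 ,  0.03338469]), 'grip_width': 0.09400645576517021}
scene {'K': array([[368.56599139,   0.        , 251.22282032],
       [  0.        , 368.56599139, 192.25135051],
       [  0.        ,   0.        ,   1.        ]]), 'R': array([[ 0.46082898,  0.88748595,  0.00231084],
       [ 0.45078412, -0.23182613, -0.86200367],
       [-0.76448043,  0.39827796, -0.50689678]]), 't': array([-0.29384291, -0.14300199,  1.44473549])}
top {'K': array([[443.43259693,   0.        , 255.28474881],
       [  0.        , 443.43259693, 187.46803573],
       [  0.        ,   0.        ,   1.        ]]), 'R': array([[-0.00708227, -0.99978203,  0.01964028],
       [-0.98970183,  0.00420007, -0.14308269],
       [ 0.14296901, -0.02045138, -0.98951584]]), 't': array([0.02880736, 0.54334402, 1.27332561])}
wrist {'K': array([[297.31863964,   0.        , 258.40353988],
       [  0.        , 297.31863964, 195.50680971],
       [  0.        ,   0.        ,   1.        ]]), 'mount': array([[ 9.99999913e-01, -3.57094228e-05, -4.15106260e-04,
         2.10276504e-04],
       [ 3.95873360e-04, -2.29184283e-01,  9.73382971e-01,
        -2.05142848e-01],
       [-1.29894775e-04, -9.73383051e-01, -2.29184249e-01,
         6.56111590e-02],
       [ 0.00000000e+00,  0.00000000e+00,  0.00000000e+00,
         1.00000000e+00]])}
```

View pics/top0.png

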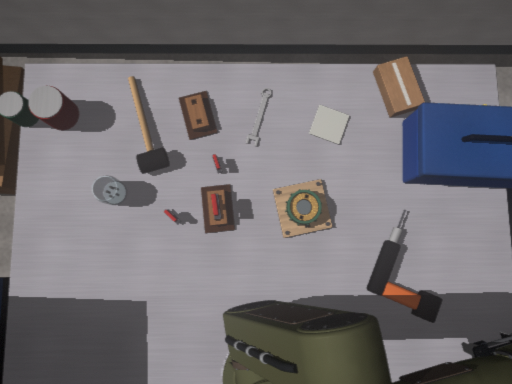

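View pics/scene0.png

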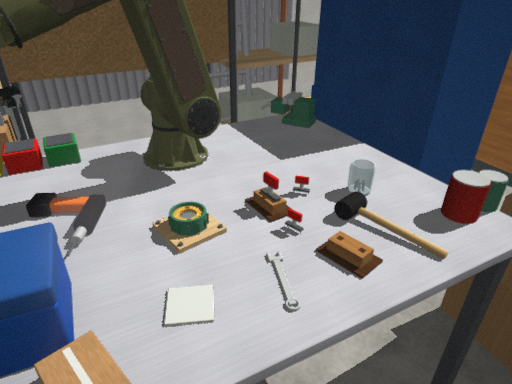

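Red T-grip candidates in the top view are (214,205), standing in a stand and the largest, plus two small ones at (216,162) and (171,215). The stands are at (218,208), nearest the base, and (198,115), farther away. I choose the spanner at (214,205) and the stand at (218,208), and check both in a crop. The lamp is at (303,208).

```bash
cat > h.py <<'E'
from station import *
import cv2,numpy as np
from scipy.spatial.transform import Rotation as Ro
def ray(n,uv):
    c=camera_info(n);d=np.linalg.solve(c["K"],[*uv,1.]);return -c["R"].T@c["t"],c["R"].T@d
def onz(n,uv,z):
    o,d=ray(n,uv);return o+d*(z-o[2])/d[2]
def tri(uva,uvb):
    (o1,d1),(o2,d2)=ray("top",uva),ray("scene",uvb)
    s=np.linalg.lstsq(np.c_[d1,-d2],o2-o1,rcond=None)[0];p,q=o1+s[0]*d1,o2+s[1]*d2;return (p+q)/2,np.linalg.norm(p-q)
def wray(uv,obs):
    c=camera_info("wrist");K,M=c["K"],c["mount"];v=(np.array(uv)-K[:2,2])/K[0,0];th=np.hypot(*v)
    d=np.r_[v/max(th,1e-9)*np.sin(th),np.cos(th)];R=Ro.from_euler("xyz",obs["eef_rot"]).as_matrix()
    return obs["ee_pos"]+R@M[:3,3],R@M[:3,:3]@d
def wonz(uv,z,obs):
    o,d=wray(uv,obs);return o+d*(z-o[2])/d[2]
def wproj(X,obs):
    c=camera_info("wrist");K,M=c["K"],c["mount"];R=Ro.from_euler("xyz",obs["eef_rot"]).as_matrix()
    p=M[:3,:3].T@(R.T@(np.array(X)-obs["ee_pos"])-M[:3,3]);th=np.arctan2(np.hypot(p[0],p[1]),p[2])
    return K[:2,2]+K[0,0]*th*p[:2]/np.hypot(p[0],p[1])
def blobs(im,lo,hi,amin=15):
    h=cv2.cvtColor(im,cv2.COLOR_RGB2HSV);m=cv2.inRange(h,lo,hi)
    if lo[0]==0: m|=cv2.inRange(h,(172,lo[1],lo[2]),(179,255,255))
    n,l,s,c=cv2.connectedComponentsWithStats(m);return [(tuple(c[i].round(1)),s[i].tolist(),cv2.minAreaRect(np.argwhere(l==i)[:,::-1].astype(np.float32))) for i in range(1,n) if s[i,4]>=amin]
E
python3 - <<'E'
from h import *
a=cv2.imread("pics/top0.png")[90:240,150:345];b=cv2.imread("pics/scene0.png")[160:270,140:340]
a=cv2.resize(a,None,fx=3,fy=3,interpolation=2);b=cv2.resize(b,None,fx=2,fy=2,interpolation=2)
W=np.zeros((450,585+400,3),np.uint8);W[:,:585]=a;W[:220,585:]=b
cv2.imwrite("pics/c1.png",cv2.resize(W,(800,int(450*800/985))))
for n in("top","scene"):
    im=cv2.imread(f"pics/{n}0.png")[:,:,::-1].copy()
    for x in blobs(im,(0,150,110),(6,255,255)):print(n,x)
    for x in blobs(im,(70,80,30),(95,255,255),60):print(n,'G',x)
print(onz("top",(214,205),.12),onz("top",(304,208),.06))
E
```

```text
top ((np.float64(215.8), np.float64(161.6)), [214, 155, 5, 13, 24], ((215.5616455078125, 161.16441345214844), (12.640443801879883, 1.872658371925354), 69.44395446777344))
top ((np.float64(214.0), np.float64(204.0)), [211, 194, 7, 21, 75], ((213.99232482910156, 203.9384765625), (20.217662811279297, 3.7210419178009033), 82.87498474121094))
top ((np.float64(169.7), np.float64(214.9)), [165, 211, 10, 9, 23], ((169.75, 214.75001525878906), (12.020814895629883, 1.4142131805419922), 45.0))
scene ((np.float64(25.1), np.float64(153.8)), [2, 138, 39, 28, 378], ((20.37838363647461, 153.27027893066406), (25.646238327026367, 37.15416717529297), 80.53767395019531))
scene ((np.float64(272.8), np.float64(178.9)), [264, 172, 14, 17, 62], ((272.6459655761719, 178.4263153076172), (19.407480239868164, 7.526446342468262), 53.746158599853516))
scene ((np.float64(301.8), np.float64(179.4)), [296, 176, 13, 8, 81], ((302.0, 179.5), (7.0, 12.0), 90.0))
scene ((np.float64(295.5), np.float64(213.0)), [288, 208, 14, 14, 42], ((295.7660217285156, 212.88113403320312), (16.34025001525879, 6.204380989074707), 47.48955154418945))
scene G ((np.float64(301.3), np.float64(112.9)), [282, 97, 34, 31, 680], ((299.7162170410156, 111.20270538330078), (32.715396881103516, 28.76982307434082), 9.462322235107422))
scene G ((np.float64(278.6), np.float64(106.1)), [271, 98, 18, 16, 201], ((279.5, 105.5), (15.0, 17.0), 90.0))
scene G ((np.float64(493.9), np.float64(196.3)), [482, 180, 27, 32, 406], ((494.1649169921875, 194.62884521484375), (14.214847564697266, 37.97394561767578), 23.962491989135742))
scene G ((np.float64(188.1), np.float64(221.3)), [168, 202, 40, 33, 651], ((187.38462829589844, 217.923095703125), (32.163047790527344, 38.43876266479492), 78.69007110595703))
[0.48347985 0.14143189 0.12      ] [ 0.47972492 -0.11459337  0.06      ]
```

View pics/c1.png

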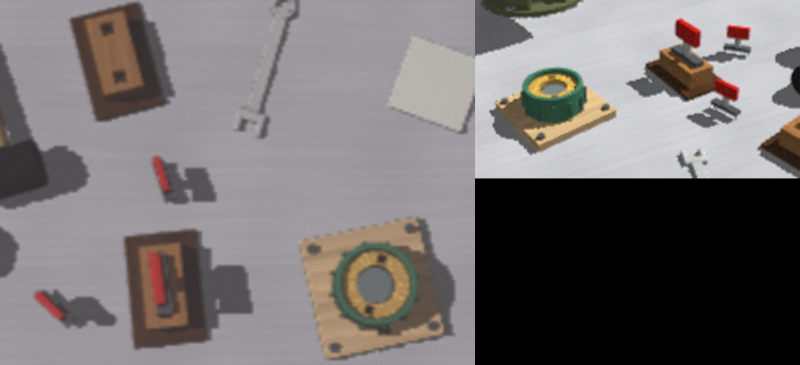

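The crop confirms it: the largest red T-grip stands in the near stand, and the ring holes are at crop (382,258) and (369,310). Next I work out the move to a look pose above the spanner, with yaw near +90° so the last joint has room for the turn.

```bash
cat >> h.py <<'E'
def plan(pos,yaw=None,obs=None,tilt0=True):
    o=obs or get_obs();R=Ro.from_euler("xyz",o["eef_rot"]);Rt=Ro.from_euler("xyz",[-np.pi/2,0,yaw]) if yaw is not None else R
    rv=(R.inv()*Rt).as_rotvec()*180/np.pi/5;s=R.inv().apply(np.array(pos)-o["ee_pos"])*100
    print("turn",rv.round(3),"shift cm",s.round(3))
E
python3 - <<'E'
from h import *
print(tri((214,204),(272.8,178.9)))
r=cv2.boxPoints(((213.99,203.94),(20.2,3.7),82.87))
e=[(212.7,193.9),(215.3,214)]
p,q=[onz("top",x,.105) for x in e];print(p,q,np.degrees(np.arctan2(*(p-q)[[1,0]])))
# holes in top image (crop scale 800/985*3)
k=800/985*3
h=[onz("top",(150+u/k,90+v/k),.054) for u,v in((382,258),(369,310))];print(h,(h[0]+h[1])/2,np.degrees(np.arctan2(*(h[0]-h[1])[[1,0]])),np.linalg.norm(h[0]-h[1]))
o=get_obs();plan([.45,0.0,.25],-1.324+1.2);plan([.47,.142,.22],1.57)
E
```

```text
(array([0.4898459 , 0.14516589, 0.09633542]), np.float64(0.004482160444851112))
[0.51626193 0.14635106 0.105     ] [0.45990452 0.13876402 0.105     ] 7.667270476852299
[array([ 0.51579656, -0.12433314,  0.054     ]), array([ 0.45346467, -0.10732843,  0.054     ])] [ 0.48463062 -0.11583079  0.054     ] -15.25948877295374 0.0646097874236406
turn [-6.0000e-03 -1.3751e+01 -8.0000e-03] shift cm [-43.992  -6.987  43.635]
turn [-1.4000e-02 -3.3163e+01 -0.0000e+00] shift cm [-57.271  -3.976  49.043]
```

Emit:
send_rows(
  series="0 -1.4 0 -4 -4 4 1; 0 -2.8 0 -8 -7 8 1; 0 -4.2 0 -11 -7 11 1; 0 -5.6 0 -14 -7 14 1; 0 -7 0 -17 -7 17 1; 0 -8.4 0 -20 -7 20 1; 0 -9.8 0 -23 -7 23 1; 0 -11.2 0 -26 -7 26 1; 0 -12.6 0 -29 -7 29 1; 0 -14 0 -32 -7 32 1",
)

```text
time_s: 0.98
ee_pos: [0.3405, -0.1871, 0.2501]
eef_rot: [-1.571, -0.0, -0.097]
force: [0.2, -1.5, 0.0]
grip_width: 0.0939
```

```bash
python3 - <<'E'
from h import *
o=get_obs();print(o['time_s'],o['ee_pos'],o['eef_rot'],o['qpos']);plan([.488,.143,.24],1.705)
E
```

```text
0.9833 [ 0.34048467 -0.1871096   0.2501255 ] [-1.57099039e+00 -4.64422835e-04 -9.66408728e-02] [-5.96875374e-01 -1.23693518e-01  1.81886492e+00  5.28787580e-05
  1.44592066e+00 -5.00241030e-01]
turn [ 6.0000e-03 -2.0645e+01  2.0000e-03] shift cm [11.497  1.011 34.281]
```

Emit:
send_rows(
  series="0 -1.4 0 1.5 .1 3.5 1; 0 -2.8 0 3 .2 7 1; 0 -4.2 0 4.5 .3 11 1; 0 -5.6 0 6 .4 15 1; 0 -7 0 7.5 .5 19 1; 0 -8.4 0 9 .6 23 1; 0 -9.8 0 10 .7 27 1; 0 -11.2 0 11 .8 30 1; 0 -12.6 0 11.5 .9 33 1; 0 -14 0 11.5 1 34.3 1",
)

```text
time_s: 1.82
ee_pos: [0.4899, 0.1435, 0.2392]
eef_rot: [-1.57, 0.0, 1.128]
force: [-0.7, -0.4, -0.3]
grip_width: 0.094
```

Emit:
send_rows(
  series="0 -1.4 0 0 0 0 1; 0 -2.8 0 0 0 0 1; 0 -4.2 0 0 0 0 1; 0 -5.6 0 0 0 0 1; 0 -6.4 0 0 0 0 1; 0 -6.4 0 0 0 0 1; 0 -6.4 0 0 0 0 1; 0 -6.4 0 0 0 0 1; 0 -6.4 0 0 0 0 1; 0 -6.4 0 0 0 0 1",
)

```text
time_s: 2.65
ee_pos: [0.4895, 0.1404, 0.2399]
eef_rot: [-1.571, -0.0, 1.677]
force: [0.0, -0.2, 0.1]
grip_width: 0.094
```

```bash
python3 - <<'E'
from h import *
o=get_obs();im=camera("wrist");cv2.imwrite("pics/w1.png",im[:,:,::-1]);np.save("w1.npy",o,allow_pickle=True)
print(o['time_s'],o['ee_pos'],o['eef_rot'])
for X in [(.488,.143,.11),(.488,.143,.04),(.4846,-.1158,.054)]:print(wproj(X,o))
for x in blobs(im,(0,150,90),(6,255,255)):print(x)
E
```

```text
2.65 [0.48947007 0.14040423 0.23993068] [-1.57072361e+00 -1.02012883e-05  1.67666479e+00]
[260.91164392 183.9318969 ]
[260.47047415 174.23243908]
[ 87.03062599 157.75936932]
((np.float64(358.3), np.float64(167.9)), [349, 155, 20, 26, 162], ((358.3454284667969, 167.8800811767578), (28.60049819946289, 5.752355575561523), 53.746158599853516))
((np.float64(260.3), np.float64(182.4)), [254, 158, 13, 51, 548], ((260.17462158203125, 182.91371154785156), (50.07072830200195, 11.123246192932129), 88.15238952636719))
((np.float64(250.3), np.float64(263.9)), [245, 251, 11, 25, 175], ((250.1470947265625, 263.5882873535156), (24.4960994720459, 7.761139392852783), 75.96376037597656))
```

View pics/w1.png

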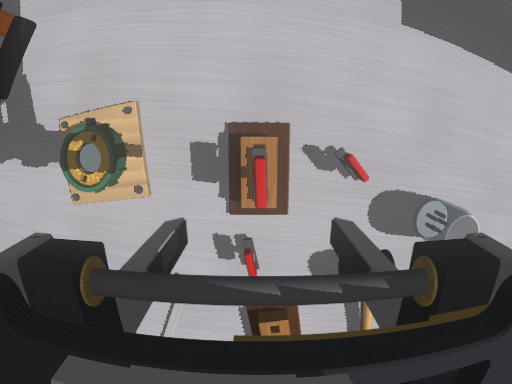

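The wrist view shows the large grip at (260,183) on the near stand, with the lamp at (90,157), the small spanners at (358,168) and (250,264), and the other stand at (275,330).

```bash
python3 - <<'E'
from h import *
o=np.load("w1.npy",allow_pickle=True).item();im=cv2.imread("pics/w1.png")[:,:,::-1].copy()
h=cv2.cvtColor(im,cv2.COLOR_RGB2HSV);m=cv2.inRange(h,(0,150,90),(6,255,255))[150:215,245:275]
# per-row center of the red -> line at z=.11 (both long edges)
P=[];Wd=[]
for r in range(65):
    c=np.where(m[r])[0]
    if len(c)>5:
        a,b=[wonz((245+x,150+r),.11,o) for x in(c[0]-.5,c[-1]+.5)];P.append((a+b)/2);Wd.append(np.linalg.norm(a-b))
P=np.array(P);f=cv2.fitLine(P[:,:2].astype(np.float32),2,0,.01,.01).ravel()
print("grip line ang",np.degrees(np.arctan2(f[1],f[0])),P[0],P[-1],P.mean(0),np.round(Wd[::6],4))
# foot (dark brown) & block top (lighter brown)
sub=h[110:225,220:300]
blk=cv2.inRange(sub,(5,90,110),(20,255,255));al=cv2.inRange(sub,(0,80,20),(20,255,255))
for nm,k,z in(("block",blk,.04),("foot",al,.008)):
    pts=np.argwhere(cv2.morphologyEx(k,cv2.MORPH_OPEN,np.ones((3,3)))>0)[:,::-1]+[220,110]
    w=np.array([wonz(p,z,o)[:2] for p in pts]).astype(np.float32)
    r=cv2.minAreaRect(w);print(nm,r,len(pts))
# lamp: green rim outer contour at z=.062, holes dark
g=cv2.inRange(h,(60,70,20),(95,255,255));g[:, 140:]=0;g[:110]=0;g[205:]=0
pts=np.argwhere(g)[:,::-1];w=np.array([wonz(p,.062,o)[:2] for p in pts]).astype(np.float32)
print("lamp",cv2.minEnclosingCircle(w),cv2.minAreaRect(w),len(pts))
E
```

```text
grip line ang 8.099419 [0.45837499 0.1387755  0.11      ] [0.51522477 0.14663572 0.11      ] [0.48656021 0.14217057 0.11      ] [0.0102 0.0136 0.0125 0.0126 0.0126 0.0115 0.0127 0.0128 0.0129]
block ((0.48648643493652344, 0.1409052014350891), (0.09981008619070053, 0.0500839538872242), 5.459961414337158) 1310Traceback (most recent call last):
  File "<stdin>", line 17, in <module>
  File "h.py", line 16, in wonz
    o,d=wray(uv,obs);return o+d*(z-o[2])/d[2]
        ~~~~^^^^^^^^
  File "h.py", line 12, in wray
    c=camera_info("wrist");K,M=c["K"],c["mount"];v=(np.array(uv)-K[:2,2])/K[0,0];th=np.hypot(*v)
ValueError: time passes only in moves, steps and waits
```

```bash
sed -i 's/^def ray/CI={}\n_ci=camera_info\ndef camera_info(n):\n    if n not in CI: CI[n]=_ci(n)\n    return CI[n]\ndef ray/' h.py; python3 - <<'E'
from h import *
o=np.load("w1.npy",allow_pickle=True).item();plan([.487,.1423,.074],1.702,o)
E
```

```text
turn [-0.001 -0.29   0.   ] shift cm [ 0.214 16.593  0.224]
```

Emit:
send_rows(
  series="0 -.29 0 .2 2 .2 1; 0 -.29 0 .2 5 .2 1; 0 -.29 0 .2 8 .2 1; 0 -.29 0 .2 11 .2 1; 0 -.29 0 .2 13 .2 1; 0 -.29 0 .2 14.5 .2 1; 0 -.29 0 .2 15.5 .2 1; 0 -.29 0 .2 16.2 .2 1; 0 -.29 0 .2 16.6 .2 1; 0 -.29 0 .2 16.6 .2 1",
)

```text
time_s: 3.53
ee_pos: [0.4873, 0.1422, 0.0738]
eef_rot: [-1.571, -0.0, 1.703]
force: [0.2, 0.2, -0.2]
grip_width: 0.094
```

Emit:
send_rows(
  series="0 0 0 0 0 0 -1; 0 0 0 0 0 0 -1; 0 0 0 0 0 0 -1; 0 0 0 0 0 0 -1; 0 0 0 0 0 0 -1; 0 0 0 0 0 0 -1; 0 0 0 0 0 0 -1; 0 0 0 0 0 0 -1; 0 0 0 0 0 0 -1; 0 0 0 0 0 0 -1",
  newtons=40,
)

```text
time_s: 4.37
ee_pos: [0.4873, 0.1422, 0.074]
eef_rot: [-1.571, -0.0, 1.703]
force: [-0.2, -0.6, 1.0]
grip_width: 0.0309
```

Emit:
send_rows(
  series="0 0 0 0 0 0 -1; 0 0 0 0 0 0 -1; 0 0 0 0 0 0 -1; 0 0 0 0 0 0 -1; 0 0 0 0 0 0 -1; 0 0 0 0 0 0 -1; 0 0 0 0 0 0 -1; 0 0 0 0 0 0 -1; 0 0 0 0 0 0 -1; 0 0 0 0 0 0 -1",
  newtons=60,
)

```text
time_s: 5.2
ee_pos: [0.4873, 0.1422, 0.074]
eef_rot: [-1.571, 0.0, 1.703]
force: [0.7, -1.7, 0.5]
grip_width: 0.0131
```

```bash
python3 - <<'E'
from h import *
o=get_obs();print(o['time_s'],o['ee_pos'],o['eef_rot'],o['force'],o['moment'],o['grip_width'])
o=np.load("w1.npy",allow_pickle=True).item();im=cv2.imread("pics/w1.png")[:,:,::-1].copy()
h=cv2.cvtColor(im,cv2.COLOR_RGB2HSV)
g=cv2.inRange(h,(60,70,20),(95,255,255));g[:, 140:]=0;g[:110]=0;g[205:]=0
pts=np.argwhere(g)[:,::-1];w=np.array([wonz(p,.062,o)[:2] for p in pts]).astype(np.float32)
print("lamp",cv2.minEnclosingCircle(w),cv2.minAreaRect(w),len(pts))
E
```

```text
5.2 [0.4872962  0.14219593 0.07395187] [-1.57080109e+00  9.12204532e-07  1.70328821e+00] [ 0.66792368 -1.70146044  0.48188392] [ 0.07651012 -0.18953687 -0.03077889] 0.013101889426762256
lamp ((0.48559632897377014, -0.108640655875206), 0.05361688882112503) ((0.4921189248561859, -0.11838366091251373), (0.10190597176551819, 0.08216612040996552), 41.97959518432617) 310
```

Emit:
send_rows(
  series="0 0 0 0 -.5 0 -1; 0 0 0 0 -1.2 0 -1; 0 0 0 0 -2 0 -1; 0 0 0 0 -3 0 -1; 0 0 0 0 -4.5 0 -1; 0 0 0 0 -6 0 -1; 0 0 0 0 -7.5 0 -1; 0 0 0 0 -8.5 0 -1; 0 0 0 0 -9 0 -1; 0 0 0 0 -9 0 -1",
)

```text
time_s: 6.03
ee_pos: [0.4877, 0.1423, 0.1652]
eef_rot: [-1.573, -0.0, 1.703]
force: [0.7, -0.5, -2.6]
grip_width: 0.0133
```

```bash
python3 - <<'E'
from h import *
o=get_obs();print(o['force'],o['moment'],o['grip_width']);plan([.568,-.133,.164],1.309)
E
```

```text
[ 0.65297637 -0.45469274 -2.57395193] [ 0.08299215 -0.15734555  0.00338672] 0.013337954816305349
turn [0.022 4.518 0.006] shift cm [-28.347   0.124  -4.323]
```

Emit:
send_rows(
  series="0 .5 0 -2 0 -.3 -1; 0 1 0 -5 0 -.8 -1; 0 1.5 0 -8 0 -1.3 -1; 0 2 0 -12 0 -1.9 -1; 0 2.5 0 -16 0 -2.5 -1; 0 3 0 -20 0 -3.1 -1; 0 3.5 0 -23 0 -3.6 -1; 0 4 0 -26 0 -4 -1; 0 4.5 0 -27.7 .1 -4.2 -1; 0 4.5 0 -28.3 .1 -4.3 -1",
)

```text
time_s: 6.87
ee_pos: [0.567, -0.1351, 0.1615]
eef_rot: [-1.569, 0.0, 1.306]
force: [-0.6, -0.7, -2.5]
grip_width: 0.0128
```

Emit:
send_rows(
  series="0 0 0 0 0 0 -1; 0 0 0 0 0 0 -1; 0 0 0 0 0 0 -1; 0 0 0 0 0 0 -1; 0 0 0 0 0 0 -1; 0 0 0 0 0 0 -1; 0 0 0 0 0 0 -1; 0 0 0 0 0 0 -1; 0 0 0 0 0 0 -1; 0 0 0 0 0 0 -1",
)

```text
time_s: 7.7
ee_pos: [0.5673, -0.1326, 0.163]
eef_rot: [-1.571, -0.0, 1.311]
force: [-0.3, 0.3, -3.0]
grip_width: 0.0134
```

```bash
python3 - <<'E'
from h import *
o=get_obs();im=camera("wrist");cv2.imwrite("pics/w2.png",im[:,:,::-1]);np.save("w2.npy",o,allow_pickle=True)
print(o['time_s'],o['ee_pos'],o['eef_rot'],wproj((.4846,-.1158,.054),o))
c=im[90:260,170:350];cv2.imwrite("pics/w2c.png",cv2.resize(c,None,fx=3.5,fy=3.5,interpolation=cv2.INTER_CUBIC)[:,:,::-1])
E
```

```text
7.7 [ 0.56727643 -0.13262713  0.16297644] [-1.57079727e+00 -1.73265086e-05  1.31060711e+00] [253.86632978 109.86210551]
```

View pics/w2c.png

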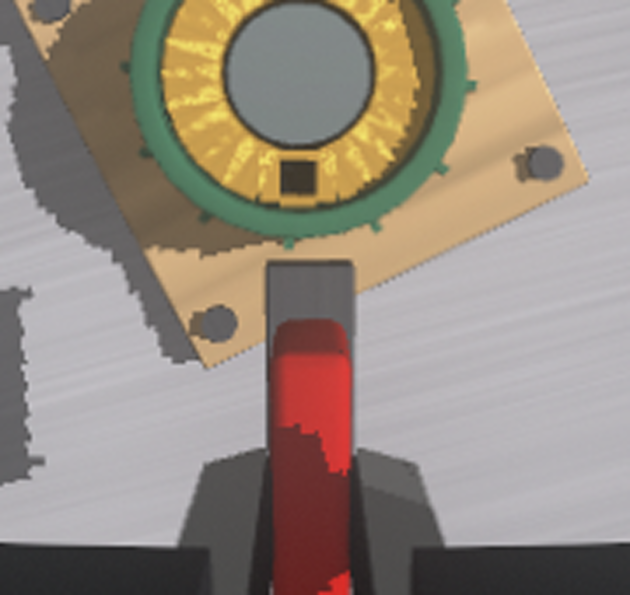

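The view shows the ring centred near crop (299,73), with the near hole at crop (298,177). The spanner is held straight.

```bash
cat > lamp.py <<'E'
from h import *
import sys
t=sys.argv[1]
o=np.load(t+".npy",allow_pickle=True).item();im=cv2.imread(f"pics/{t}.png")[:,:,::-1].copy()
h=cv2.cvtColor(im,cv2.COLOR_RGB2HSV)
cx,cy=wproj((.4846,-.1158,.054),o)
Y,X=np.mgrid[:384,:512];near=np.hypot(X-cx,Y-cy)
def cast(px,z):return np.array([wonz(p,z,o)[:2] for p in px]).astype(np.float32)
def circ(w):
    A=np.c_[2*w,np.ones(len(w))];s=np.linalg.lstsq(A,(w**2).sum(1),rcond=None)[0];return s[:2],np.sqrt(s[2]+s[0]**2+s[1]**2)
g=(cv2.inRange(h,(60,60,20),(95,255,255))*(near<75)).astype(np.uint8)
k,_=cv2.findContours(g,0,1);k=max(k,key=cv2.contourArea)
w=cast(k[:,0],.062);c,r=circ(w)
for _ in range(4):
    e=np.hypot(*(w-c).T)-r;w=w[(e<.0025)&(e>-.006)];c,r=circ(w)
print("rim",c,r)
br=(cv2.inRange(h,(12,90,60),(32,255,255))*(near<42)).astype(np.uint8)
k,hi=cv2.findContours(br,cv2.RETR_CCOMP,cv2.CHAIN_APPROX_NONE)
for q in k:
    a=cv2.contourArea(q)
    if a<25: continue
    w=cast(q[:,0],.054);M=cv2.moments(q);u=(M['m10']/a,M['m01']/a);cc,rr=circ(w);print("area",a,"px",np.round(u,1),"pos",wonz(u,.054,o)[:2].round(4),"circ",cc.round(4),rr.round(4))
E
python3 lamp.py w2
```

```text
rim [ 0.48523324 -0.11486779] 0.048643543745605804
area 4582.5 px [254.6 110.5] pos [ 0.4854 -0.1152] circ [ 0.4851 -0.1152] 0.0404
area 105.5 px [254.6 140.1] pos [ 0.5157 -0.1233] circ [ 0.5157 -0.1233] 0.0062
area 1499.0 px [255.  110.6] pos [ 0.4857 -0.1149] circ [ 0.4856 -0.1149] 0.023
area 88.0 px [255.   80.5] pos [ 0.4546 -0.1066] circ [ 0.4545 -0.1066] 0.0057
```

```bash
python3 - <<'E'
from h import *
o=np.load("w2.npy",allow_pickle=True).item();R=Ro.from_euler("xyz",o["eef_rot"]).as_matrix()
for u,v in((267,262),(354,262),(310.5,262)):
    X=wonz((170+u/3.5,90+v/3.5),.139,o);print((R.T@(X-o["ee_pos"])*1000).round(1))
plan([.4852,-.1150,.130],1.304)
E
```

```text
[-9.7 24.  36.8]
[ 9.6 24.  36.8]
[-0.1 24.  36.8]
turn [-0.     0.075  0.   ] shift cm [-0.407  3.296  8.387]
```

Emit:
send_rows(
  series="0 .07 0 -.1 0 2 -1; 0 .07 0 -.2 0 4.5 -1; 0 .07 0 -.3 0 6.5 -1; 0 .07 0 -.4 0 8 -1; 0 .07 0 -.4 0 8.4 -1; 0 .07 0 -.4 .5 8.4 -1; 0 .07 0 -.4 1.5 8.4 -1; 0 .07 0 -.4 3 8.4 -1; 0 .07 0 -.4 4.5 8.4 -1; 0 .07 0 -.4 4.8 8.4 -1",
)

```text
time_s: 8.58
ee_pos: [0.4844, -0.1147, 0.1117]
eef_rot: [-1.567, -0.0, 1.304]
force: [0.4, 0.4, -4.0]
grip_width: 0.0135
```

```bash
python3 - <<'E'
from h import *
o=get_obs();print(o['time_s'],o['ee_pos'],o['eef_rot'],o['force'],o['moment']);plan([.4852,-.1150,.101],1.304)
E
```

```text
8.5833 [ 0.48443461 -0.11468193  0.11171921] [-1.56658338e+00 -1.98914668e-04  1.30439490e+00] [ 0.42315705  0.38169428 -3.97068379] [ 0.05089331 -0.15162976  0.03150492]
turn [-0.048  0.005  0.002] shift cm [-0.011  1.072 -0.087]
```

Emit:
send_rows(
  series="0 0 0 0 0 0 -1; 0 0 0 0 0 0 -1; 0 0 0 0 .2 0 -1; 0 0 0 0 .5 0 -1; 0 0 0 0 .8 0 -1; 0 0 0 0 1.1 0 -1; 0 0 0 0 1.3 0 -1; 0 0 0 0 1.4 0 -1; 0 0 0 0 1.4 0 -1; 0 0 0 0 1.4 0 -1",
)

```text
time_s: 9.42
ee_pos: [0.4851, -0.1149, 0.101]
eef_rot: [-1.571, -0.0, 1.304]
force: [-0.0, -0.3, -3.5]
grip_width: 0.0137
```

Emit:
send_rows(
  series="0 0 0 0 .1 0 -1; 0 0 0 0 .1 0 -1; 0 0 0 0 .1 0 -1; 0 0 0 0 .2 0 -1; 0 0 0 0 .2 0 -1; 0 0 0 0 .2 0 -1; 0 0 0 0 .2 0 -1; 0 0 0 0 .2 0 -1; 0 0 0 0 .2 0 -1; 0 0 0 0 .2 0 -1",
)

```text
time_s: 10.25
ee_pos: [0.4851, -0.1149, 0.099]
eef_rot: [-1.571, -0.0, 1.304]
force: [0.1, -0.2, -2.5]
grip_width: 0.0132
```

Emit:
send_rows(
  series="0 0 0 0 .1 0 -1; 0 0 0 0 .2 0 -1; 0 0 0 0 .3 0 -1; 0 0 0 0 .4 0 -1; 0 0 0 0 .5 0 -1; 0 0 0 0 .55 0 -1; 0 0 0 0 .55 0 -1; 0 0 0 0 .55 0 -1; 0 0 0 0 .55 0 -1; 0 0 0 0 .55 0 -1",
)

```text
time_s: 11.08
ee_pos: [0.4851, -0.1149, 0.0935]
eef_rot: [-1.571, 0.0, 1.304]
force: [0.1, 0.4, -2.3]
grip_width: 0.0133
```

```bash
python3 - <<'E'
from h import *
o=get_obs();print(o['time_s'],o['ee_pos'],o['eef_rot'],o['force'],o['moment'],o['tau'],o['qpos'])
E
```

```text
11.0833 [ 0.48514366 -0.11490885  0.09353402] [-1.57092339e+00  2.96120324e-06  1.30445826e+00] [ 0.09092922  0.3584578  -2.34643438] [ 0.05934927 -0.14717156  0.03200746] [-1.14702470e-04 -4.96364486e+01 -3.26554656e+01 -1.75031408e-02
  7.21018156e-02 -1.57936120e-04] [-3.06047265e-01  2.79325218e-01  1.76241226e+00  2.34014119e-06
  1.09972809e+00 -1.61050659e+00]
```

Emit:
send_rows(
  series="0 .5 0 0 0 0 -1; 0 1 0 0 0 0 -1; 0 1.5 0 0 0 0 -1; 0 2 0 0 0 0 -1; 0 2.5 0 0 0 0 -1; 0 3 0 0 0 0 -1; 0 3.5 0 0 0 0 -1; 0 4 0 0 0 0 -1; 0 4.5 0 0 0 0 -1; 0 5 0 0 0 0 -1",
)

```text
time_s: 11.92
ee_pos: [0.4853, -0.1147, 0.0935]
eef_rot: [-1.571, -0.0, 0.866]
force: [-0.3, 1.7, -3.4]
grip_width: 0.0131
```

```bash
cat > s.py <<'E'
from h import *
o=get_obs();print(o['time_s'],o['ee_pos'].round(4),"yaw",o['eef_rot'][2].round(4),"F",o['force'].round(2),"M",o['moment'].round(3),"t6",o['tau'][5].round(4),o['grip_width'].round(5))
E
python3 s.py
```

```text
Traceback (most recent call last):
  File "s.py", line 2, in <module>
    o=get_obs();print(o['time_s'],o['ee_pos'].round(4),"yaw",o['eef_rot'][2].round(4),"F",o['force'].round(2),"M",o['moment'].round(3),"t6",o['tau'][5].round(4),o['grip_width'].round(5))
                                                                                                                                                                 ^^^^^^^^^^^^^^^^^^^^^
AttributeError: 'float' object has no attribute 'round'
```

```bash
sed -i "s/o\['grip_width'\].round(5)/round(o['grip_width'],5)/" s.py
python3 s.py
```

```text
11.9167 [ 0.4853 -0.1147  0.0935] yaw 0.8662 F [-0.33  1.68 -3.43] M [ 0.34  -0.276  0.167] t6 -0.9663 0.01314
```

Emit:
send_rows(
  series="0 .3 0 0 0 0 -1; 0 .6 0 0 0 0 -1; 0 .9 0 0 0 0 -1; 0 1.2 0 0 0 0 -1; 0 1.5 0 0 0 0 -1; 0 1.8 0 0 0 0 -1; 0 2.1 0 0 0 0 -1; 0 2.4 0 0 0 0 -1; 0 2.6 0 0 0 0 -1; 0 2.6 0 0 0 0 -1",
)

```text
time_s: 12.75
ee_pos: [0.4853, -0.1148, 0.0936]
eef_rot: [-1.571, -0.0, 0.641]
force: [1.1, 1.0, -2.4]
grip_width: 0.0135
```

```bash
python3 s.py
```

```text
12.75 [ 0.4853 -0.1148  0.0936] yaw 0.6406 F [ 1.14  0.97 -2.4 ] M [ 0.254 -0.42   0.089] t6 0.5509 0.01346
```

Emit:
send_rows(
  series="0 .1 0 0 0 0 -1; 0 .2 0 0 0 0 -1; 0 .3 0 0 0 0 -1; 0 .4 0 0 0 0 -1; 0 .5 0 0 0 0 -1; 0 .6 0 0 0 0 -1; 0 .6 0 0 0 0 -1; 0 .6 0 0 0 0 -1; 0 .6 0 0 0 0 -1; 0 .6 0 0 0 0 -1",
)

```text
time_s: 13.58
ee_pos: [0.4851, -0.1149, 0.0935]
eef_rot: [-1.571, -0.0, 0.589]
force: [1.7, 2.2, -2.3]
grip_width: 0.0129
```

```bash
python3 s.py
```

```text
13.5833 [ 0.4851 -0.1149  0.0935] yaw 0.589 F [ 1.72  2.2  -2.29] M [ 0.409 -0.605  0.148] t6 0.1004 0.0129
```

Emit:
send_rows(
  series="0 .1 0 0 0 0 -1; 0 .2 0 0 0 0 -1; 0 .3 0 0 0 0 -1; 0 .4 0 0 0 0 -1; 0 .5 0 0 0 0 -1; 0 .6 0 0 0 0 -1; 0 .6 0 0 0 0 -1; 0 .6 0 0 0 0 -1; 0 .6 0 0 0 0 -1; 0 .6 0 0 0 0 -1",
)

```text
time_s: 14.42
ee_pos: [0.4851, -0.1149, 0.0935]
eef_rot: [-1.571, -0.0, 0.537]
force: [1.7, 1.8, -1.9]
grip_width: 0.0135
```

```bash
python3 s.py
```

```text
14.4167 [ 0.4851 -0.1149  0.0935] yaw 0.5366 F [ 1.73  1.76 -1.85] M [ 0.486 -0.63   0.172] t6 0.1584 0.01347
```

Emit:
send_rows(
  series="0 .1 0 0 0 0 -1; 0 .2 0 0 0 0 -1; 0 .3 0 0 0 0 -1; 0 .4 0 0 0 0 -1; 0 .5 0 0 0 0 -1; 0 .6 0 0 0 0 -1; 0 .6 0 0 0 0 -1; 0 .6 0 0 0 0 -1; 0 .6 0 0 0 0 -1; 0 .6 0 0 0 0 -1",
)

```text
time_s: 15.25
ee_pos: [0.4851, -0.1149, 0.0935]
eef_rot: [-1.571, 0.0, 0.484]
force: [1.0, 1.3, -3.2]
grip_width: 0.0133
```

```bash
python3 s.py
```

```text
15.25 [ 0.4851 -0.1149  0.0935] yaw 0.4844 F [ 0.95  1.33 -3.22] M [ 0.291 -0.613  0.683] t6 0.6846 0.01334
```

The stop is reached: the torque jumped from 0.12 to about 0.65 N·m, so the ring is snug. Now I back off into the slack and lift out.

Emit:
send_rows(
  series="0 -.2 0 0 0 0 -1; 0 -.5 0 0 0 0 -1; 0 -.8 0 0 0 0 -1; 0 -1.1 0 0 0 0 -1; 0 -1.3 0 0 0 0 -1; 0 -1.3 0 0 0 0 -1; 0 -1.3 0 0 0 0 -1; 0 -1.3 0 0 0 0 -1; 0 -1.3 0 0 0 0 -1; 0 -1.3 0 0 0 0 -1",
)

```text
time_s: 16.08
ee_pos: [0.485, -0.1149, 0.0935]
eef_rot: [-1.571, 0.0, 0.597]
force: [0.0, 0.2, -3.3]
grip_width: 0.0134
```

```bash
python3 s.py
```

```text
16.0833 [ 0.485  -0.1149  0.0935] yaw 0.5973 F [ 0.03  0.22 -3.33] M [-0.012 -0.131  0.012] t6 0.008 0.01339
```

Free of contact. I raise it clear, then look at the ring before returning.

Emit:
send_rows(
  series="0 0 0 0 -.3 0 -1; 0 0 0 0 -.8 0 -1; 0 0 0 0 -1.5 0 -1; 0 0 0 0 -2.2 0 -1; 0 0 0 0 -3 0 -1; 0 0 0 0 -4 0 -1; 0 0 0 0 -5 0 -1; 0 0 0 0 -6 0 -1; 0 0 0 0 -7 0 -1; 0 0 0 0 -7 0 -1",
)

```text
time_s: 16.92
ee_pos: [0.486, -0.1152, 0.1659]
eef_rot: [-1.573, -0.002, 0.598]
force: [-0.0, 0.2, -2.8]
grip_width: 0.0136
```

```bash
python3 s.py; python3 - <<'E'
from h import *
y=.597;plan([.4851+.09*np.sin(y),-.1149-.09*np.cos(y),.163])
print('return');plan([.4873,.1422,.163],1.7033)
E
```

```text
16.9167 [ 0.486  -0.1152  0.1659] yaw 0.5976 F [-0.03  0.15 -2.85] M [-0.019 -0.176 -0.06 ] t6 -0.0008 0.01357
turn [0. 0. 0.] shift cm [-0.063  0.312 -8.93 ]
return
turn [ 4.000e-02 -1.267e+01  4.000e-03] shift cm [14.591  0.263 21.2  ]
```

Emit:
send_rows(
  series="0 0 0 0 0 -2 -1; 0 0 0 0 0 -4 -1; 0 0 0 0 0 -6 -1; 0 0 0 0 0 -8 -1; 0 0 0 0 0 -9 -1; 0 0 0 0 0 -9 -1; 0 0 0 0 0 -9 -1; 0 0 0 0 0 -9 -1; 0 0 0 0 0 -9 -1; 0 0 0 0 0 -9 -1",
)

```text
time_s: 17.75
ee_pos: [0.5356, -0.1887, 0.1637]
eef_rot: [-1.571, -0.0, 0.598]
force: [0.2, 0.2, -2.7]
grip_width: 0.0133
```

```bash
python3 - <<'E'
from h import *
o=get_obs();im=camera("wrist");cv2.imwrite("pics/w3.png",im[:,:,::-1]);np.save("w3.npy",o,allow_pickle=True)
print(o['time_s'],o['ee_pos'],o['eef_rot'],wproj((.4846,-.1158,.054),o))
c=im[60:230,170:350];cv2.imwrite("pics/w3c.png",cv2.resize(c,None,fx=3.5,fy=3.5,interpolation=cv2.INTER_CUBIC)[:,:,::-1])
E
python3 lamp.py w3
```

```text
17.75 [ 0.53555809 -0.18866579  0.1637449 ] [-1.57099793e+00 -1.65775627e-04  5.98248787e-01] [257.76152853 105.22339641]
rim [ 0.48523301 -0.11493292] 0.04860590941773926
area 4553.0 px [258.5 105.4] pos [ 0.4854 -0.1155] circ [ 0.4851 -0.1152] 0.0404
area 98.0 px [260. 135.] pos [ 0.5043 -0.1406] circ [ 0.5043 -0.1406] 0.0059
area 1496.0 px [258.7 105.3] pos [ 0.4855 -0.1153] circ [ 0.4854 -0.1152] 0.0231
area 90.0 px [256.9  75.6] pos [ 0.466  -0.0899] circ [ 0.4659 -0.0899] 0.0058
```

View pics/w3c.png

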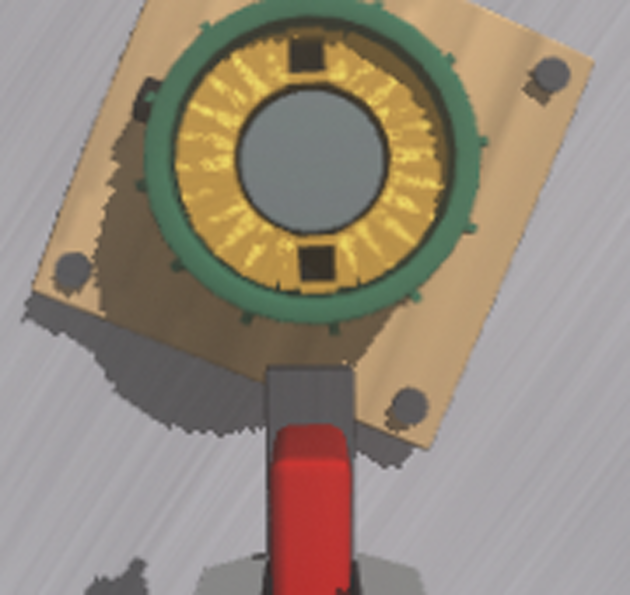

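The ring holes now lie at −53°, so it turned 0.66 rad. The holes are at crop (306,55) and (316,263). The spanner sits in the gripper as before, so I return to the recorded stand pose.

```bash
python3 - <<'E'
from h import *
plan([.4873,.1422,.164],1.7033)
E
```

```text
turn [ 4.0000e-03 -1.2664e+01  0.0000e+00] shift cm [14.648 -0.033 30.072]
```

Emit:
send_rows(
  series="0 -1.3 0 1 0 2.5 -1; 0 -2.6 0 2.5 0 5.5 -1; 0 -3.9 0 4 0 8.5 -1; 0 -5.2 0 5.5 0 11.5 -1; 0 -6.5 0 7 0 14.5 -1; 0 -7.8 0 8.5 0 18 -1; 0 -9.1 0 10 0 21.5 -1; 0 -10.4 0 12 0 25 -1; 0 -11.6 0 13.5 0 28 -1; 0 -12.66 0 14.65 0 30.05 -1",
)

```text
time_s: 18.63
ee_pos: [0.4868, 0.1444, 0.1639]
eef_rot: [-1.571, -0.0, 1.71]
force: [0.9, -1.3, -3.3]
grip_width: 0.0135
```

Emit:
send_rows(
  series="0 0 0 0 0 0 -1; 0 0 0 0 0 0 -1; 0 0 0 0 0 0 -1; 0 0 0 0 0 0 -1; 0 0 0 0 0 0 -1; 0 0 0 0 0 0 -1; 0 0 0 0 0 0 -1; 0 0 0 0 0 0 -1; 0 0 0 0 0 0 -1; 0 0 0 0 0 0 -1",
)

```text
time_s: 19.47
ee_pos: [0.4878, 0.1415, 0.1634]
eef_rot: [-1.571, -0.0, 1.702]
force: [0.4, -0.2, -2.5]
grip_width: 0.0132
```

```bash
python3 s.py; python3 - <<'E'
from h import *
plan([.4873,.1422,.074],1.7033)
E
```

```text
19.4667 [0.4878 0.1415 0.1634] yaw 1.7022 F [ 0.42 -0.15 -2.48] M [ 0.097 -0.15  -0.032] t6 0.0011 0.01321
turn [-0.    -0.013  0.   ] shift cm [0.081 8.945 0.04 ]
```

Emit:
send_rows(
  series="0 0 0 .05 1 0 -1; 0 0 0 .05 2.5 0 -1; 0 0 0 .05 4 0 -1; 0 0 0 .05 5.5 0 -1; 0 0 0 .05 6.5 0 -1; 0 0 0 .05 7 0 -1; 0 0 0 .05 7.3 0 -1; 0 0 0 .05 7.6 0 -1; 0 0 0 .05 7.7 0 -1; 0 0 0 .05 7.7 0 -1",
)

```text
time_s: 20.3
ee_pos: [0.4879, 0.1421, 0.0867]
eef_rot: [-1.571, -0.0, 1.702]
force: [-0.6, -0.1, -2.8]
grip_width: 0.0134
```

Emit:
send_rows(
  series="0 0 0 0 .15 0 -1; 0 0 0 0 .3 0 -1; 0 0 0 0 .45 0 -1; 0 0 0 0 .6 0 -1; 0 0 0 0 .75 0 -1; 0 0 0 0 .9 0 -1; 0 0 0 0 1 0 -1; 0 0 0 0 1.1 0 -1; 0 0 0 0 1.15 0 -1; 0 0 0 0 1.15 0 -1",
)

```text
time_s: 21.13
ee_pos: [0.4876, 0.142, 0.0748]
eef_rot: [-1.571, 0.0, 1.702]
force: [0.2, 0.8, -2.6]
grip_width: 0.0132
```

```bash
python3 s.py
```

```text
21.1333 [0.4876 0.142  0.0748] yaw 1.7024 F [ 0.16  0.85 -2.65] M [ 0.089 -0.185 -0.026] t6 -0.0002 0.01322
```

Pins are in without contact, and the crossbar is under 1 mm above the stand. Seat it gently, then open.

Emit:
send_rows(
  series="0 0 0 0 .05 0 -1; 0 0 0 0 .1 0 -1; 0 0 0 0 .1 0 -1; 0 0 0 0 .1 0 -.6; 0 0 0 0 .1 0 0; 0 0 0 0 .1 0 .5; 0 0 0 0 .1 0 1; 0 0 0 0 .1 0 1; 0 0 0 0 .1 0 1; 0 0 0 0 .1 0 1",
)

```text
time_s: 21.97
ee_pos: [0.4877, 0.1421, 0.074]
eef_rot: [-1.571, -0.0, 1.702]
force: [-0.4, -0.3, 0.1]
grip_width: 0.055
```

Emit:
send_rows(
  series="0 0 0 0 0 0 1; 0 0 0 0 0 0 1; 0 0 0 0 0 0 1; 0 0 0 0 0 0 1; 0 0 0 0 0 0 1; 0 0 0 0 0 0 1; 0 0 0 0 0 0 1; 0 0 0 0 0 0 1; 0 0 0 0 0 0 1; 0 0 0 0 0 0 1",
)

```text
time_s: 22.8
ee_pos: [0.4877, 0.142, 0.074]
eef_rot: [-1.571, 0.0, 1.702]
force: [-0.3, 0.7, -0.1]
grip_width: 0.094
```

Emit:
send_rows(
  series="0 0 0 0 -1 0 1; 0 0 0 0 -3 0 1; 0 0 0 0 -5 0 1; 0 0 0 0 -8 0 1; 0 0 0 0 -11 0 1; 0 0 0 0 -14 0 1; 0 0 0 0 -16 0 1; 0 0 0 0 -16.6 0 1; 0 0 0 0 -16.6 0 1; 0 0 0 0 -16.6 0 1",
)

```text
time_s: 23.63
ee_pos: [0.4873, 0.142, 0.2391]
eef_rot: [-1.57, 0.0, 1.702]
force: [0.3, -0.3, 0.3]
grip_width: 0.0942
```

```bash
python3 s.py; python3 - <<'E'
from h import *
im=camera("wrist");s=camera("scene")
W=np.zeros((384,800,3),np.uint8);W[:,:400]=im[:,50:450];W[:300,400:]=cv2.resize(s[150:300,130:330],(400,300),interpolation=2)
cv2.imwrite("pics/end.png",W[:,:,::-1])
for x in blobs(im,(0,150,90),(6,255,255)):print(x[0],x[2])
E
```

```text
23.6333 [0.4873 0.142  0.2391] yaw 1.7024 F [ 0.29 -0.28  0.29] M [ 0.058 -0.15  -0.012] t6 -0.0 0.09424
(np.float64(357.3), np.float64(172.2)) ((357.2148132324219, 172.039794921875), (28.532451629638672, 5.665287494659424), 55.491477966308594)
(np.float64(258.8), np.float64(184.6)) ((258.5, 185.0), (50.0, 11.0), 90.0)
(np.float64(246.7), np.float64(264.7)) ((246.4412078857422, 263.7647399902344), (24.4960994720459, 7.761139392852783), 75.96376037597656)
```

View pics/end.png

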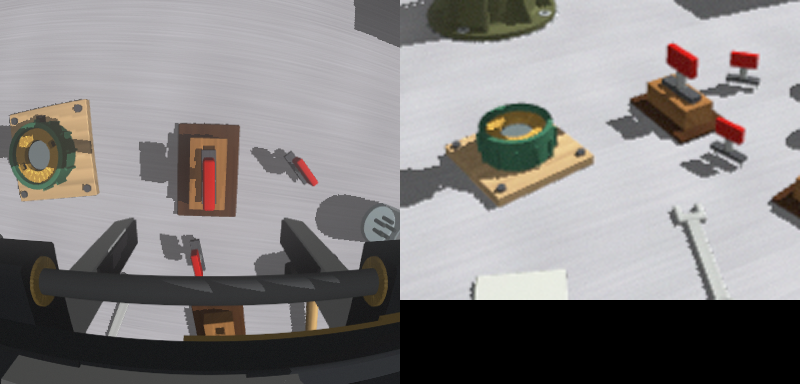

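The spanner stands upright in the near stand, at (208,183) in the wrist half and (682,60) in the scene half. The crossbar rests on the block, the gripper is clear and the other things are undisturbed.

```bash
python3 -c "
from station import *
print(hand_in())"
```

```text
the job is handed in; nothing more can be done
None
```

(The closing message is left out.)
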